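# Free the drain well's lid and work its pedal

### The arm

A 7-joint arm with a two-finger parallel gripper is mounted at the origin on the work surface. World frame = base frame: x ahead of the robot, y to its left, z up, the work surface at z = 0. Lengths are in mm, angles in rad, forces in N, time in s.
With the tool pointing down it reaches from about 400 to 900 mm from the base axis. Payload 5.6 kg.
Tool frame: the origin (TCP) lies midway between the tips of the shut fingers; the grasp point (between the pads) lies 19 mm behind it (env.grasp_offset is the distance from the TCP to the grasp point, in mm); z points along the fingers, y is the direction in which the jaws open and shut (so a half turn about z gives the same grasp; the last joint's range is limited). The gripper opens to 92 mm and grips with 3 to 60 N. Pads are 20 mm wide; open, the fingers measure 128 mm over their backs; the gripper's body (75 mm by 189 mm) begins 69 mm behind the grasp point.
Start: joints at [1.099, 0.468, -0.012, 1.603, 0.006, 1.071, -0.056], TCP at [270.218, -591.178, 214.592] pointing down, gripper open.
Joint ranges: [-2.53, 2.53], [-0.31, 2.02], [-1.57, 1.55], [0.28, 2.44], [-1.29, 4.43], [0.15, 1.84], [-2.92, 2.92]. Speed limits (rad/s): [2.57, 2.57, 3.14, 3.14, 3.14, 3.14, 3.14].

### API

Orientations are given as a unit quaternion [x, y, z, w].
In Python, from station import env, imaging gives the robot as it stands.
- The arm moves only by the tool send_rows, never from a script. Its argument "moves" is a list of rows, each an object with "slide": the shift along the world's x, y, z in mm, a list of three; "dr": the turn, a rotation vector about the world's x, y, z in degrees, a list of three; "grip": the gripper command: -1 is fully open, 1 is shut, values between are in proportion. In form: [{"slide": [tx, ty, tz], "dr": [wx, wy, wz], "grip": grip}, ...]. A call has exactly 5 rows; each row shifts and turns the pose as measured when the row begins; what a row does not reach is not made up. A row lasts 1/8 s, in which the tool goes at most 62.5 mm and 10.7 degrees, less where a joint would pass 70% of its speed; a pose out of reach is approached as far as the arm can. A call is refused whole if a number of a shift passes 62.5 or a number of a turn 10.7, either way. A call with a gripper value outside its range is refused whole. The fingers move at their own pace and stop on an object; "squeeze" is the grip in N (left out, the last holds). Time passes only in rows, so rows that do not move let the fingers close, or fill a call up. It gives the time, the measured TCP pose, the force and the opening at its end, in the units of the state.
- env.observe(): the state, without advancing time (a new reading comes with each control period).
- imaging.camera(name): name is "scene" or "side" or "wrist"; returns a dict with "img" (400x640x3 uint8, red, green, blue), "camera_matrix" (3x3 intrinsics, pixels), "R" (3x3) and "t" (3): a world point X has camera coordinates R X + t. Camera axes: x right, y down, z forward; pixel columns grow to the right and rows downward; lengths in mm; the calibration is good to about 2 mm. A picture is of the moment at which its call begins. There is no depth.
- env.job_done(): hands the job in, once; it reports no verdict.
Trained networks look in a picture, given as the dict that the camera call returned (one of the last four; its "shot" number tells which), for a name from the list of things; names that differ only in an ending like _2 or _b are one class to them, and where a whole thing is asked for, a point or a joint stands for the part that bears it (a point fixed in the world has none). Each returns a list of dicts, best first, with "p" (0 to 1); they miss things now and then, are a little off and sometimes report something else, mostly with a low value. They report only what shows in the picture. A call takes as long as a camera call. They do not tell look-alikes from the thing itself.
- imaging.look_for(picture, label): "box" ([left, top, width, height] in pixels, round what is visible of it).
The state is a dict: "clock": time; "joints": joint angles; "joint_vel": joint speeds; "tau": joint torques, N m; "position": TCP position; "orientation": TCP orientation; "ft_force": force on the tool from outside, world axes, zero at the start; "torque": the same for the moment, N m; "opening": opening from 0.0 (shut) to 1.0 (fully open).
Only numpy, scipy, OpenCV 4.12 (cv2) and the standard library are available. Lean on these libraries where they do the work, as an engineer would, in place of code of your own. Each camera call takes 0.05 s, during which the arm holds its last target. There are 200 camera calls.

### The job

The drip plate has been left on the lid of the scoop drain well: keeping it low (no more than a couple of centimetres up), slide it off sideways until its hole sits over the pin on the ledge and let it drop fully home, flat and square to the well with its hole end to the front. Then press the pedal under the rail until the lid is fully up, keep it up for a second, and ease the pedal slowly back until the lid is shut, without letting it fall and without touching the raised lid. Leave the crockery and the scoop where they are.

Things in the scene. Friction and masses are not known exactly. Their poses are not given: they have to be found in the camera images.
- well: Fixed stainless drain well, 180 mm deep (x) by 340 wide (y), 100 tall. Origin: middle of its underside, on the counter; x points from its front (robot side) to its back, y to its left seen from the robot, z up. Right part, y -172 to +12 mm: open well under the lid, lid's top face at z = 100 mm. Left part, y +14 to +170 mm: flat ledge 8 mm lower, at z = 92 mm, with a pin.
- rail_mid (a point): Middle of a fixed 16 mm steel guard rail that runs along the well's x straight above the middle of the pedal pad, at (-30, -272, 173) mm in the well's frame (its axis), between two 16 mm posts at x = -150 and +90 mm. Under it the pedal can only be reached slantwise, fingers pointing down and towards the well, the tool's upper end leaning away from the well by some 35 to 40 degrees.
- pin (a point): Foot of the fixed upright locating pin on the ledge: 12 mm thick, 7 mm tall (its top is 1 mm lower than the lid's top face). At (-35, +92.5, 92) mm in the well's frame.
- plate: Loose steel drip plate, 120 (x) by 90 (y) by 5 mm, about 0.35 kg. Origin: centre of its underside. A round 19 mm hole nearer its -x end; an upright fin (grip) 10 mm thick (y), 50 long (x), ends 39 mm above the underside. Starts flat on the shut lid, up to 0.5 rad from square, hole end to the front. Home: flat on the ledge, its x along the well's x.
- plate_hole (a point): Centre of the plate's hole at the underside, 35 mm from the plate's origin along its -x.
- fin_top (a point): Middle of the top edge of the plate's fin, at (12, 0, 39) mm in the plate's frame.
- lid (a joint): Angle of the lid (rad): 0 shut (level), 1.12 fully up. It turns 4 rad for each rad of the pedal, and the two are linked rigidly; it falls shut fast if the pedal is let go.
- lid_edge (a point): Middle of the lid's front edge at its top face, at (-90, -80, 100) mm in the well's frame when shut; it rises on a 180 mm radius. The lid is an aluminium panel 180 x 180 x 6 mm hinged along the well's back edge, hinge line at (90, -80, 94) mm in the well's frame.
- pedal (a joint): Angle of the pedal lever (rad): 0 up (rest), 0.28 fully down at a firm stop. Sprung and loaded by the lid: about 7 to 10 N on the pad's middle holds it anywhere down; it rises by itself when released.
- pedal_top (a point): Middle of the upper face of the steel pedal pad, 80 mm (along the well's x) by 55 mm (y) by 8 mm, at the end of a lever that sticks out of the well's right side, 100 mm from the hinge. At rest at (-30, -271, 76) mm in the well's frame, sloping 0.12 rad up away from the well. It sinks about 28 mm on an arc to the full stop.
- pedal_hinge (a point): Fixed hinge of the pedal lever, at (-30, -172, 60) mm in the well's frame; the axis is the well's x.
- scoop: Bystander: copper-coloured ice cream scoop lying on the counter, about 200 mm long, 28 mm high; origin near its middle, bowl at its +x end.
- sundae: Bystander: stemmed glass sundae cup, 94 mm across the rim, 150 mm tall; origin at the centre of its foot.
- ramekin: Bystander: squat white porcelain ramekin, 84 mm across, 42 mm tall, in front of the well; origin at the centre of its underside.
- jar: Bystander: amber glass jar, 80 mm across, 120 mm tall; origin at the centre of its underside.
- bowl: Bystander: white bowl, 120 mm across, 50 mm tall; origin at the centre of its underside.
- tumbler: Bystander: steel tumbler, 72 mm across, 110 mm tall; origin at the centre of its underside.
There are look-alikes about, which are no part of the job. What is shaped like the plate but orange or pink is not meant.

How it is judged (in metres and radians):
On the way, in this order (a step that is already met when the one before it is completed fails the run):
1. the drip plate lies home over the pin, lid shut (horizontal distance between plate_hole and pin below 0.005 m and z of plate in the frame of well below 0.0955 m and angle between plate's own z axis and vertical below 0.06 rad and angle between the x axis of plate and the x axis of well, either way round below 0.2 rad and x of plate in the frame of well above -0.02 m and value of joint lid below 0.05 rad), for 0.2 s.
2. the lid is held fully up (over 1.0 rad) for half a second (value of joint lid above 1 rad), for 0.5 s.
3. the lid is shut again (value of joint lid below 0.05 rad), for 0.2 s.
At the end, for the whole second after the job is handed in: The plate rests on the ledge with its hole over the pin (within 5 mm of it across, underside less than 3.5 mm above the ledge, tilt under 0.06 rad, square to the well within 0.2 rad, hole end to the front); lid shut (under 0.05 rad), pedal up (under 0.02 rad), all at rest (all of step 1 and value of joint pedal below 0.02 rad and linear speed of plate below 0.02 m/s); the robot touches nothing.
It fails at once if the lid is raised before the plate is on its pin (value of joint lid above 0.15 rad and (horizontal distance between plate_hole and pin above 0.008 m or z of plate in the frame of well above 0.099 m)).
It fails at once if the lid falls shut (faster than 3 rad/s) (velocity of joint lid below -3 rad/s).
It fails at once if the plate is lifted more than 30 mm above the lid's top (z of plate in the frame of well above 0.13 m).
It fails at once if the robot touches the raised lid (value of joint lid above 0.1 rad and contact force between any of the fingers, the arm and lid above 1 N).
It fails at once if a bystander is moved more than 25 mm (distance of any of scoop, sundae, ramekin, jar, bowl, tumbler from where it was at the start of the episode above 0.025 m).
It also fails if it takes over 67 s, if anything falls off the work surface, if the arm or the gripper's body presses on something with over 40 N, if the wrist force passes 120 N, or if a joint passes its speed limit or range.

## Working session

There is one attempt and no reset: what is moved stays moved. The work goes in short steps, Python scripts to look and compute and a tool call to move; the robot and the scene stay as the last step left them, time stands still between calls to the robot, and variables do not carry over. Pictures are saved under pics/ and viewed, about 8 in all and at most 12, crops included, and the job is handed in when it is done.

Besides the shell and the picture viewer there is one more tool, called after ">>>" as name([rows], argument=value, ...), one row to a line, values as JSON. send_rows: Moves the arm, as the interface text tells. Its arguments: {"type":"object","properties":{"moves":{"type":"array"},"squeeze":{"type":"number"}},"required":["moves"]}

```bash
mkdir -p pics; ls; cat > h.py <<'E'
import sys; sys.path.insert(0,'.')
import numpy as np, cv2
from station import env, imaging
from scipy.spatial.transform import Rotation as Rn
def save(p,name,crop=None,s=1):
    im=p['img'][:,:,::-1]
    if crop: x,y,w,h=crop; im=im[y:y+h,x:x+w]
    cv2.imwrite('pics/'+name,cv2.resize(im,None,fx=s,fy=s,interpolation=cv2.INTER_CUBIC))
def px(p,X):
    c=np.asarray(p['R'])@np.asarray(X,float)+np.asarray(p['t']).ravel(); u=np.asarray(p['camera_matrix'])@c; return u[:2]/u[2]
def ray(p,uv):
    R=np.asarray(p['R']);t=np.asarray(p['t']).ravel()
    d=R.T@np.linalg.inv(p['camera_matrix'])@np.array([*uv,1.]); return -R.T@t,d/np.linalg.norm(d)
def atz(p,uv,z):
    o,d=ray(p,uv); return o+d*(z-o[2])/d[2]
def tri(obs):
    A=np.zeros((3,3));b=np.zeros(3)
    for p,uv in obs:
        o,d=ray(p,uv);M=np.eye(3)-np.outer(d,d);A+=M;b+=M@o
    X=np.linalg.solve(A,b); return X,[np.round(px(p,X)-uv,1) for p,uv in obs]
E
python3 - <<'E'
from h import *
import pickle
P={n:imaging.camera(n) for n in('scene','side','wrist')}
for n,p in P.items():
    print(n,np.round(ray(p,(320,200)),2).tolist())
    for l in('plate','well','pedal','rail_mid','pin','lid','ramekin','sundae','jar','bowl','tumbler','scoop'):
        print(l,[(np.round(d['box']).tolist(),round(d['p'],2)) for d in imaging.look_for(p,l)][:3])
pickle.dump(P,open('P0.pkl','wb'))
save(P['scene'],'scene0.png',s=1.25);save(P['side'],'side0.png',s=1.25)
print(env.observe(), env.grasp_offset)
E
```

```text
pics
scene [[1296.54, 774.25, 912.84], [-0.58, -0.56, -0.59]]
plate [([190.0, 153.0, 183.0, 154.0], 0.7), ([235.0, 144.0, 20.0, 29.0], 0.69), ([297.0, 174.0, 34.0, 19.0], 0.68)]
well [([197.0, 152.0, 178.0, 160.0], 0.63)]
pedal [([218.0, 188.0, 35.0, 24.0], 0.93)]
rail_mid [([192.0, 149.0, 184.0, 160.0], 0.87)]
pin [([196.0, 150.0, 177.0, 160.0], 0.98)]
lid [([229.0, 194.0, 92.0, 55.0], 0.89), ([244.0, 210.0, 56.0, 28.0], 0.24)]
ramekin [([326.0, 212.0, 23.0, 17.0], 0.56), ([200.0, 151.0, 174.0, 161.0], 0.32)]
sundae [([466.0, 225.0, 42.0, 66.0], 0.9)]
jar [([415.0, 290.0, 43.0, 65.0], 0.74)]
bowl [([172.0, 169.0, 42.0, 26.0], 0.73), ([244.0, 206.0, 58.0, 33.0], 0.68)]
tumbler [([440.0, 260.0, 30.0, 51.0], 0.76)]
scoop [([234.0, 142.0, 19.0, 33.0], 0.78)]
side [[282.98, 814.46, 1033.13], [0.18, -0.66, -0.73]]
plate [([358.0, 189.0, 37.0, 32.0], 0.74), ([348.0, 253.0, 34.0, 41.0], 0.72), ([398.0, 173.0, 43.0, 29.0], 0.64)]
well [([227.0, 136.0, 106.0, 152.0], 0.73)]
pedal [([283.0, 160.0, 27.0, 20.0], 0.92), ([225.0, 136.0, 110.0, 149.0], 0.21)]
rail_mid [([229.0, 137.0, 101.0, 149.0]
[... 771 characters left out ...]
.46751643, -0.01157086,  1.60272754,  0.00598288,
        1.07143697, -0.05630438]), 'joint_vel': array([-4.97602158e-04, -9.95514333e-05,  6.00308746e-04,  4.19273938e-04,
        7.79903954e-04, -1.18695588e-03,  1.02668044e-03]), 'tau': array([ 1.15430526e-04, -5.20411634e+01, -1.24429204e-02, -2.44052088e+01,
       -5.66289236e-02,  1.14180346e-02,  4.24413793e-05]), 'position': array([ 270.20263754, -591.15357186,  214.57025517]), 'orientation': array([ 9.77114530e-01,  2.12713879e-01, -2.53211935e-05, -2.09580498e-05]), 'ft_force': array([-0.17539363,  0.39186446,  0.75930859]), 'torque': array([ 0.01256322,  0.00632004, -0.02847442]), 'opening': 1.0017135606346543} 18.700000000000003
```

View pics/scene0.png

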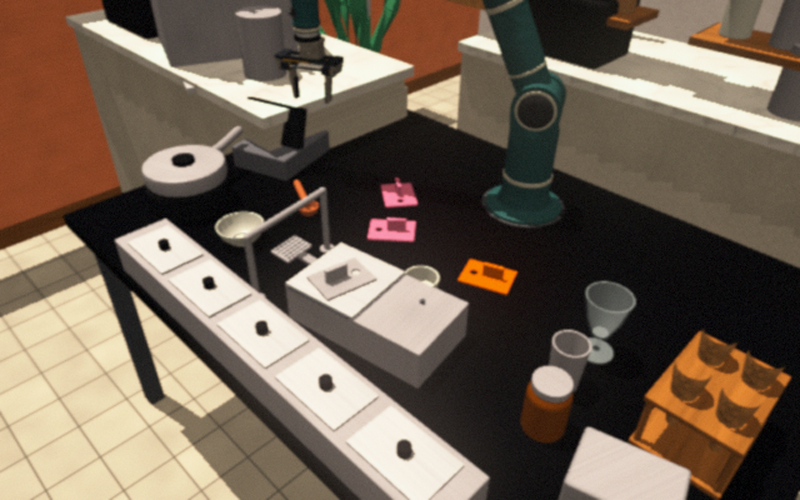

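View pics/side0.png

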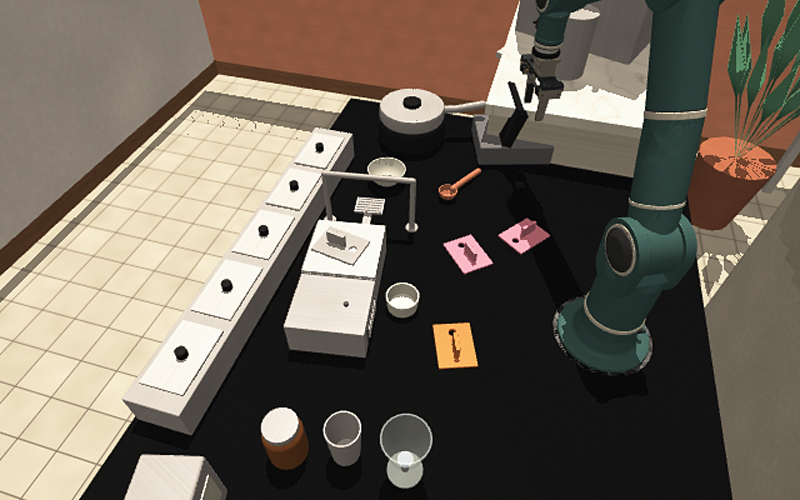

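Scene (px ×1.25): candidates for the plate are the steel one on the lid (340,275), the orange one (488,275), and two pinks (398,193), (392,230). I choose the steel one on the lid, with its hole facing the robot. The pin is at (423,301) and the pedal grating at (292,248) under the rail. I'll check with close crops.

```bash
python3 - <<'E'
from h import *
import pickle
P=pickle.load(open('P0.pkl','rb'))
a=P['scene']['img'][185:310,215:375];b=P['side']['img'][170:290,220:320]
save(P['scene'],'c1.png',(215,185,160,120),5);save(P['side'],'c2.png',(220,140,130,150),4)
E
```

```text
(no output)
```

View pics/c1.png

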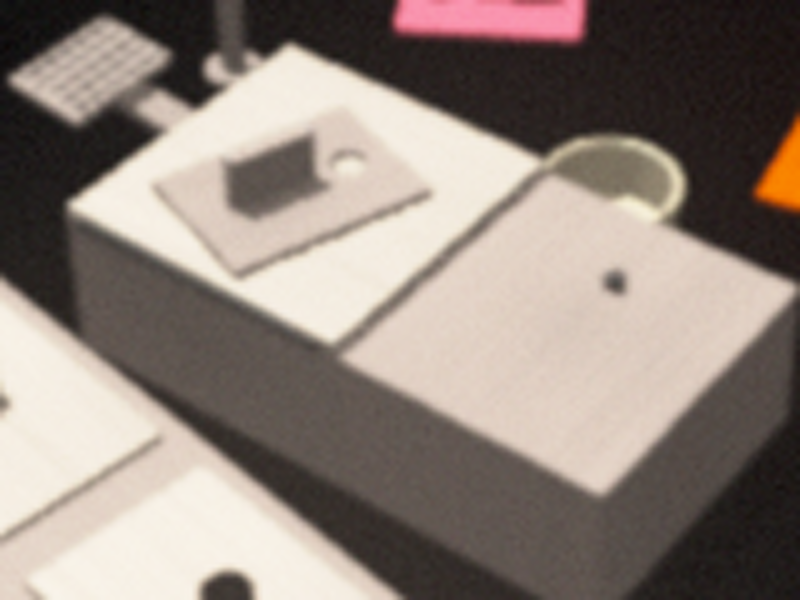

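View pics/c2.png

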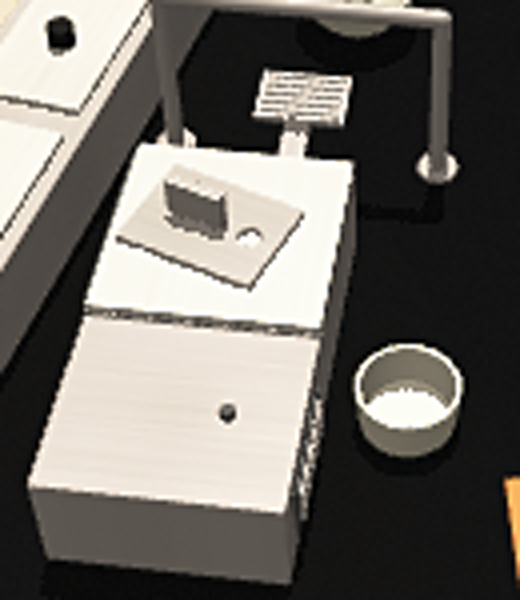

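The crops confirm the choice: a grey plate with an upright fin and a hole at the robot end, near crop 1 (347,163). The pin is at (614,282). Next I'll fit the poses.

```bash
cat > fit.py <<'E'
from h import *
import pickle
from scipy.optimize import least_squares
P=pickle.load(open('P0.pkl','rb'))
S=lambda u,v:(P['scene'],(np.array([u,v])+.5)/5-.5+[215,185])
D=lambda u,v:(P['side'],(np.array([u,v])+.5)/4-.5+[220,140])
W=[((-90,-172,100),S(290,44)),((90,-172,100),S(70,205)),((90,170,92),S(600,495)),((-90,170,92),S(798,288)),((90,11,100),S(333,345)),((-35,92.5,95.5),S(614,282)),
((-90,-172,100),D(354,160)),((90,-172,100),D(138,145)),((90,170,92),D(30,487)),((-90,170,92),D(287,515)),((90,11,100),D(85,310)),((-90,11,100),D(322,330)),((-35,92.5,95.5),D(228,412))]
Q=[((-60,-45),S(345,107),D(303,212)),((-60,45),S(430,192),D(250,288)),((60,-45),S(155,185),D(175,167)),((60,45),S(238,275),D(118,238)),((-35,0),S(347,163),D(250,238))]
# which hole-end corner is which is resolved by the residual
def T(q,X):
    c,s=np.cos(q[2]),np.sin(q[2]); X=np.array(X,float); return np.array([q[0]+c*X[0]-s*X[1],q[1]+s*X[0]+c*X[1],q[3]+X[2]])
fw=lambda q:np.concatenate([px(o[0],T(q,X))-o[1] for X,o in W])
r=least_squares(fw,[700,-100,0,0],x_scale=[10,10,.1,10],loss='soft_l1');w=r.x
print('well',np.round(w,3));print(np.round(fw(w).reshape(-1,2),1).tolist())
obs=[((*k[0],5),o) for k in Q for o in k[1:]]
fp=lambda q:np.concatenate([px(o[0],T(q,X))-o[1] for X,o in obs])
r=least_squares(fp,[w[0],w[1]-80,w[2],100],x_scale=[10,10,.1,10],loss='soft_l1');q=r.x
print('plate',np.round(q,3));print(np.round(fp(q).reshape(-1,2),1).tolist())
w0=w.copy()
for n,X in dict(pin=(-35,92.5,92),lid=(0,-80,100),pedal=(-30,-271,76),phinge=(-30,-172,60),rail=(-30,-272,173)).items(): print(n,np.round(T(w,X),1),*[np.round(px(P[c],T(w,X)),1) for c in('scene','side')])
for a,l in(((290,203),'rail ends'),): pass
print('pin tri',tri([S(614,282),D(228,412)]));print('hole tri',tri([S(347,163),D(250,238)]));
print('pedal tri',tri([S(92,70),D(301,98)]))
print('fin',np.round(T(q,(12,0,39)),1))
E
python3 fit.py
```

```text
well [ 6.40589e+02  6.96060e+01  1.59000e-01 -3.36600e+00]
[[-0.3, 0.5], [-0.5, 0.3], [0.9, 0.7], [0.6, 0.5], [0.9, 0.4], [0.4, 0.3], [0.4, -0.1], [0.7, -1.2], [-0.1, -0.6], [-0.1, -0.7], [0.2, -1.2], [-0.1, -0.4], [0.2, -0.2]]
plate [ 6.65287e+02 -9.56400e+00 -1.69000e-01  9.56250e+01]
[[-0.1, 0.3], [0.7, -0.4], [1.1, 0.1], [0.1, -0.5], [-0.4, 0.2], [0.2, -0.8], [0.1, 0.6], [-0.5, -0.6], [0.6, 0.6], [0.2, -0.2]]
pin [591.4 155.4  88.6] [337.8 242.3] [276.9 243.1]
lid [653.2  -9.4  96.6] [276.9 221.7] [276.2 197. ]
pedal [ 653.8 -202.7   72.6] [233.4 198.5] [295.6 163.5]
phinge [ 638.2 -105.    56.6] [259.3 215.2] [291.1 186.5]
rail [ 654.  -203.7  169.6] [230.  170.5] [294.7 141.5]
pin tri (array([591.78802261, 155.17771526,  92.17108871]), [array([0.2, 0.3]), array([ 0.1, -0.3])])
hole tri (array([631.2516771 ,  -4.29391714, 100.96140067]), [array([0.3, 0.5]), array([ 0.1, -0.5])])
pedal tri (array([ 655.7650869 , -200.99335609,   72.57251402]), [array([0.3, 0.4]), array([ 0.1, -0.4])])
fin [677.1 -11.6 134.6]
```

>>> send_rows([
  {"slide":[35,50,8],"dr":[0,0,-7],"grip":-1},
  {"slide":[35,50,8],"dr":[0,0,-7],"grip":-1},
  {"slide":[35,50,8],"dr":[0,0,-7],"grip":-1},
  {"slide":[35,50,8],"dr":[0,0,-7],"grip":-1},
  {"slide":[35,50,8],"dr":[0,0,-6],"grip":-1},
])

```text
clock: 2.58
position: [443.4, -339.7, 254.8]
orientation: [0.995, -0.098, -0.0, 0.0]
ft_force: [0.4, -0.4, 0.3]
opening: 0.999
```

>>> send_rows([
  {"slide":[35,50,0],"dr":[0,0,0],"grip":-1},
  {"slide":[35,50,0],"dr":[0,0,0],"grip":-1},
  {"slide":[35,50,0],"dr":[0,0,0],"grip":-1},
  {"slide":[35,50,0],"dr":[0,0,0],"grip":-1},
  {"slide":[35,50,0],"dr":[0,0,0],"grip":-1},
])

```text
clock: 3.2
position: [622.5, -83.8, 257.5]
orientation: [0.995, -0.099, 0.002, 0.002]
ft_force: [0.6, -0.4, -0.5]
opening: 1.001
```

>>> send_rows([
  {"slide":[20,40,0],"dr":[0,0,1.7],"grip":-1},
  {"slide":[20,30,0],"dr":[0,0,0],"grip":-1},
  {"slide":[0,0,0],"dr":[0,0,0],"grip":-1},
  {"slide":[0,0,0],"dr":[0,0,0],"grip":-1},
  {"slide":[0,0,0],"dr":[0,0,0],"grip":-1},
])

```text
clock: 3.82
position: [664.4, -6.8, 256.8]
orientation: [0.997, -0.08, 0.002, 0.001]
ft_force: [-0.3, 0.9, -0.2]
opening: 1.002
```

```bash
python3 - <<'E'
from h import *
import pickle
p=imaging.camera('wrist');pickle.dump(p,open('P1.pkl','wb'));save(p,'w1.png',s=1.25)
print(np.round(ray(p,(320,200)),2).tolist())
for z,pt in ((139,(677,-12)),(105,(631,-4)),(92,(591,155))): print(np.round(px(p,(*pt,z))*1.25))
E
```

```text
[[739.74, -18.62, 427.71], [-0.26, 0.04, -0.96]]
[402. 226.]
[401. 275.]
[224. 342.]
```

View pics/w1.png

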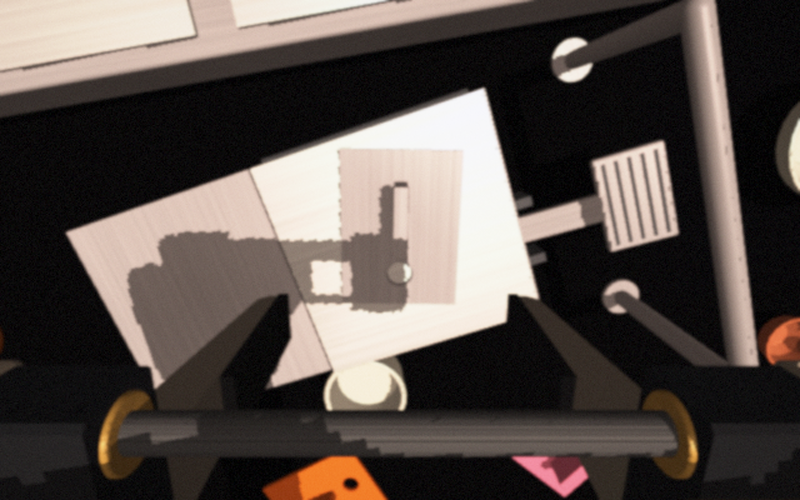

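The wrist view shows the plate on the lid: hole at (400,272), fin vertical at x≈401, well corners at (485,88), (538,298) and (67,232). I'll refit with these added.

```bash
cat > fit2.py <<'E'
import io,contextlib
with contextlib.redirect_stdout(io.StringIO()):
    from fit import *
p1=pickle.load(open('P1.pkl','rb'))
K=lambda u,v:(p1,(np.array([u,v])+.5)/1.25-.5)
Ww=[((90,-172,100),K(485,88)),((-90,-172,100),K(538,298)),((90,170,92),K(67,232)),((90,12,92),K(249,168))]
Qw=[((60,45,5),K(341,149)),((60,-45,5),K(463,151)),((-60,-45,5),K(455,303)),((-35,0,5),K(400,272))]
def fit(O,q0,fix=None):
    f=lambda q:np.concatenate([px(o[0],T((*q[:3],q[3] if fix is None else fix),X))-o[1] for X,o in O])
    r=least_squares(f,q0,x_scale=[10,10,.1,10],loss='soft_l1'); return r.x,np.abs(f(r.x)).max()
if __name__=='__main__':
    for n,O in(('ext',W),('wrist',Ww),('all',W+Ww)):
        a,m=fit(O,w);b,m2=fit(O,w,0.); print('well',n,np.round(a,3),round(m,1),'z0:',np.round(b[:3],3),round(m2,1))
    for n,O in(('ext',obs),('wrist',Qw),('all',obs+Qw)):
        a,m=fit(O,q);b,m2=fit(O,q,100.); print('plate',n,np.round(a,3),round(m,1),'z100:',np.round(b[:3],3),round(m2,1), 'fin',np.round(T((*b[:3],100),(12,0,39)),1))
    print('hole tri3',tri([S(347,163),D(250,238),K(400,272)]))
E
python3 fit2.py
```

```text
well ext [ 6.40589e+02  6.96060e+01  1.59000e-01 -3.36600e+00] 1.2 z0: [6.4092e+02 7.1778e+01 1.6000e-01] 1.6
well wrist [ 6.42922e+02  7.24460e+01  1.60000e-01 -4.60100e+00] 7.7 z0: [6.42854e+02 7.08800e+01 1.58000e-01] 9.6
well all [ 6.42302e+02  7.11680e+01  1.59000e-01 -2.30800e+00] 9.1 z0: [6.4235e+02 7.1076e+01 1.5800e-01] 10.2
plate ext [ 6.65287e+02 -9.56400e+00 -1.69000e-01  9.56250e+01] 1.1 z100: [ 6.66162e+02 -6.39800e+00 -1.69000e-01] 1.6 fin [678.   -8.4 139. ]
plate wrist [ 6.65918e+02 -9.64000e+00 -1.77000e-01  9.46950e+01] 0.4 z100: [ 6.66788e+02 -9.54100e+00 -1.76000e-01] 1.3 fin [678.6 -11.6 139. ]
plate all [ 6.65874e+02 -9.65500e+00 -1.75000e-01  9.53330e+01] 0.9 z100: [ 6.66583e+02 -9.11700e+00 -1.75000e-01] 1.8 fin [678.4 -11.2 139. ]
hole tri3 (array([631.65576317,  -3.93416197, 101.10741075]), [array([0.3, 0.5]), array([-0.1, -0.4]), array([0.4, 0.6])])
```

>>> send_rows([
  {"slide":[14,-4.5,0],"dr":[0,0,-0.8],"grip":-1},
  {"slide":[0,0,-35],"dr":[0,0,0],"grip":-1},
  {"slide":[0,0,-35],"dr":[0,0,0],"grip":-1},
  {"slide":[0,0,-30],"dr":[0,0,0],"grip":-1},
  {"slide":[0,0,0],"dr":[0,0,0],"grip":-1},
])

```text
clock: 4.5
position: [682.4, -19.1, 156.1]
orientation: [0.996, -0.093, 0.005, 0.002]
ft_force: [0.1, 0.9, 0.8]
opening: 0.998
```

```bash
python3 - <<'E'
from h import *
import pickle
p=imaging.camera('wrist');pickle.dump(p,open('P2.pkl','wb'));save(p,'w2.png',s=1.25)
o=env.observe();print(o['position'],o['orientation'],np.round(o['joints'],2))
for X in ((678.4,-11.2,139),(632,-3.3,105),(591.5,155,95.5)): print(np.round(px(p,X)*1.25))
E
```

```text
[683.60716656 -19.06404635 157.90734602] [ 0.99564672 -0.09297302  0.00631475  0.00193584] [ 0.08  0.58 -0.15  1.56  0.11  0.99 -1.86]
[383. 311.]
[387. 364.]
[154. 455.]
```

View pics/w2.png

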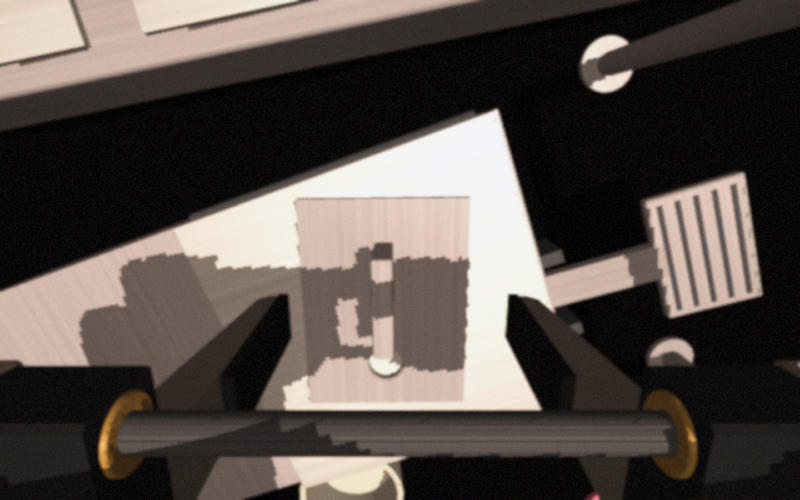

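>>> send_rows([
  {"slide":[-5,8,0],"dr":[0.3,0.7,0.7],"grip":-1},
  {"slide":[0,0,0],"dr":[0,0,0],"grip":-1},
  {"slide":[0,0,-20],"dr":[0,0,0],"grip":-1},
  {"slide":[0,0,-15],"dr":[0,0,0],"grip":-1},
  {"slide":[0,0,0],"dr":[0,0,0],"grip":-1},
])

```text
clock: 5.18
position: [680.7, -10.8, 124.8]
orientation: [0.996, -0.087, 0.003, -0.001]
ft_force: [0.2, 0.0, 0.6]
opening: 0.998
```

>>> send_rows([
  {"slide":[-2,0,-12],"dr":[0,0.3,0],"grip":-1},
  {"slide":[0,0,0],"dr":[0,0,0],"grip":-1},
  {"slide":[0,0,0],"dr":[0,0,0],"grip":1},
  {"slide":[0,0,0],"dr":[0,0,0],"grip":1},
  {"slide":[0,0,0],"dr":[0,0,0],"grip":1},
], squeeze=30)

```text
clock: 5.8
position: [679.0, -10.9, 112.4]
orientation: [0.996, -0.087, 0.0, -0.0]
ft_force: [-0.4, 0.3, -0.3]
opening: 0.694
```

>>> send_rows([
  {"slide":[0,0,0],"dr":[0,0,0],"grip":1},
  {"slide":[0,0,0],"dr":[0,0,0],"grip":1},
  {"slide":[0,0,0],"dr":[0,0,0],"grip":1},
  {"slide":[0,0,0],"dr":[0,0,0],"grip":1},
  {"slide":[0,0,0],"dr":[0,0,0],"grip":1},
])

```text
clock: 6.42
position: [679.3, -10.8, 112.9]
orientation: [0.996, -0.087, 0.001, -0.0]
ft_force: [1.1, -0.3, 1.7]
opening: 0.155
```

>>> send_rows([
  {"slide":[0,0,0],"dr":[0,0,0],"grip":1},
  {"slide":[0,0,0],"dr":[0,0,0],"grip":1},
  {"slide":[0,0,4],"dr":[0,0,0],"grip":1},
  {"slide":[0,0,4],"dr":[0,0,0],"grip":1},
  {"slide":[0,0,0],"dr":[0,0,0],"grip":1},
])

```text
clock: 7.05
position: [678.3, -10.9, 120.1]
orientation: [0.996, -0.087, -0.0, -0.0]
ft_force: [-0.5, -0.4, -2.2]
opening: 0.106
```

```bash
python3 - <<'E'
from h import *
import pickle
P={n:imaging.camera(n) for n in('scene','side')};pickle.dump(P,open('P3.pkl','wb'))
a=cv2.resize(P['scene']['img'][190:270,220:360],None,fx=5,fy=5,interpolation=cv2.INTER_CUBIC)[:,:700]
b=cv2.resize(P['side']['img'][165:245,230:330],None,fx=5,fy=5,interpolation=cv2.INTER_CUBIC)
im=np.zeros((600,800,3),np.uint8)
a=cv2.resize(P['scene']['img'][190:260,228:348],None,fx=4.2,fy=4.2,interpolation=cv2.INTER_CUBIC)
im[:a.shape[0],:a.shape[1]]=a
b=cv2.resize(P['side']['img'][170:240,235:315],None,fx=4.2,fy=4.2,interpolation=cv2.INTER_CUBIC)
im[300:300+b.shape[0],:b.shape[1]]=b
cv2.imwrite('pics/g1.png',im[:,:510,::-1])
o=env.observe();print(o['position'],o['orientation'],o['opening'],o['ft_force'])
E
```

```text
[678.03667365 -10.94365047 119.76169132] [ 9.96220651e-01 -8.68556121e-02 -6.98159751e-04 -1.69650267e-04] 0.1056098936860809 [ 0.18599534  0.08645227 -3.02855067]
```

View pics/g1.png

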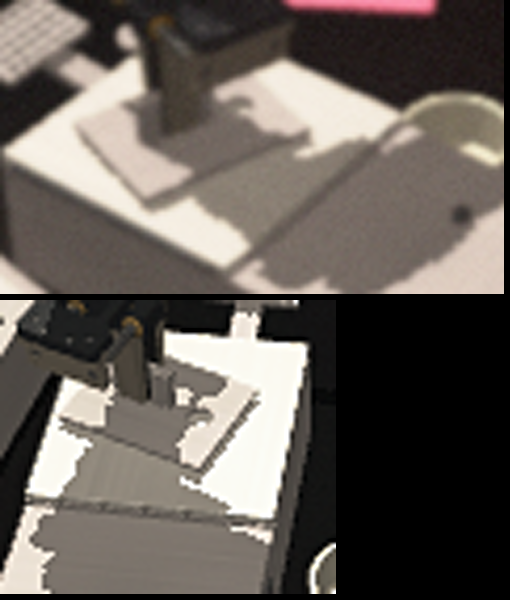

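The plate is held (opening 9.7 mm, about 3 N of weight) and sits about 7 mm up. Moving it over to the ledge.

>>> send_rows([
  {"slide":[-6,27,1],"dr":[0,0,3],"grip":1},
  {"slide":[-6,27,0],"dr":[0,0,3],"grip":1},
  {"slide":[-6,27,0],"dr":[0,0,3],"grip":1},
  {"slide":[-6,27,0],"dr":[0,0,3],"grip":1},
  {"slide":[-6,27,0],"dr":[0,0,3],"grip":1},
])

```text
clock: 7.78
position: [645.3, 132.3, 120.6]
orientation: [0.999, 0.052, -0.001, -0.0]
ft_force: [0.4, -1.0, -2.0]
opening: 0.104
```

>>> send_rows([
  {"slide":[-5,18,0],"dr":[0,0,2],"grip":1},
  {"slide":[-2,12,0],"dr":[0,0,1],"grip":1},
  {"slide":[0,0,0],"dr":[0,0,0],"grip":1},
  {"slide":[0,0,0],"dr":[0,0,0],"grip":1},
  {"slide":[0,0,0],"dr":[0,0,0],"grip":1},
])

```text
clock: 8.4
position: [637.7, 165.5, 120.5]
orientation: [0.997, 0.081, -0.001, 0.0]
ft_force: [1.2, -0.5, -3.2]
opening: 0.111
```

>>> send_rows([
  {"slide":[1.3,-2.6,-3],"dr":[0,0,0],"grip":1},
  {"slide":[0,0,-2],"dr":[0,0,0],"grip":1},
  {"slide":[0,0,0],"dr":[0,0,0],"grip":1},
  {"slide":[0,0,0],"dr":[0,0,0],"grip":1},
  {"slide":[0,0,0],"dr":[0,0,0],"grip":1},
])

```text
clock: 9.02
position: [639.6, 160.4, 114.9]
orientation: [0.997, 0.08, -0.001, 0.001]
ft_force: [-0.3, 0.2, -2.9]
opening: 0.108
```

```bash
python3 - <<'E'
from h import *
import pickle
P={n:imaging.camera(n) for n in('scene','side','wrist')};pickle.dump(P,open('P4.pkl','wb'))
rs=lambda a,s:cv2.resize(a,None,fx=s,fy=s,interpolation=cv2.INTER_CUBIC)
im=np.zeros((600,800,3),np.uint8)
im[:300,:400]=rs(P['scene']['img'][210:270,295:375],5)
im[:300,400:]=rs(P['side']['img'][215:275,230:310],5)
im[300:,:480]=rs(P['wrist']['img'],.75)
cv2.imwrite('pics/g2.png',im[:,:,::-1])
o=env.observe();print(o['position'],o['orientation'],o['opening'],o['ft_force'])
E
```

```text
[639.62163017 160.41178801 114.90946117] [ 9.96832907e-01  7.95175824e-02 -8.74712012e-04  5.86529903e-04] 0.10660886348022473 [-1.10733399  0.44894035 -2.20297751]
```

View pics/g2.png

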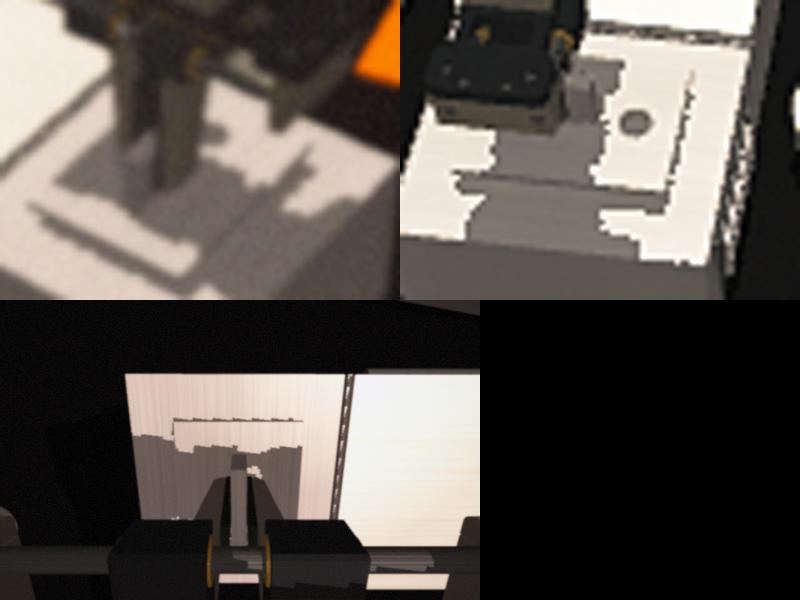

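In the montage the side view (top right) shows the hole at (636,122), with dark inside. I'll compute its offset from the pin.

```bash
python3 - <<'E'
from fit2 import *
P4=pickle.load(open('P4.pkl','rb'));s=P4['side']
pin=D(228,412)[1]; hole=(np.array([236,122])+.5)/5-.5+[230,215]
for zp in (92,95.5):
  for lift in (9,11.5): 
    a=atz(s,pin,zp);b=atz(s,hole,zp+lift); print(zp,lift,a[:2].round(1),b[:2].round(1),(b-a)[:2].round(1))
# hole before, same way, and TCP-relative
h0=atz(P['side'],D(250,238)[1],105-4);print('hole before',h0.round(1))
print('pred hole from TCP', np.array([639.6,160.4])-48*np.array([np.cos(.159),np.sin(.159)]))
im=s['img'][236:243,271:283].mean(2).astype(int);print(im)
E
```

```text
92 9 [591.6 156.3] [592.7 150.2] [ 1.  -6.1]
92 11.5 [591.6 156.3] [591.8 152. ] [ 0.2 -4.3]
95.5 9 [590.5 158.7] [591.5 152.7] [ 1. -6.]
95.5 11.5 [590.5 158.7] [590.7 154.5] [ 0.2 -4.2]
hole before [630.8  -2.3 101. ]
pred hole from TCP [592.20546682 152.80011681]
[[240 231 231 234 237 223 224 222 233 229 227 226]
 [237 232 235 208 119  98 101 102 171 239 234 231]
 [238 233 222 115  90 104 115 105  88 214 235 232]
 [111 239 212  84 115 117 117 116 110 162 235 231]
 [245 240 217 103 112 115 115 114 109 202 239 234]
 [112 236 236 158 100 102  98  97 181 239 237 236]
 [242 236 235 237 210 201 176 234 238 234 233 233]]
```

>>> send_rows([
  {"slide":[-0.3,3.5,0],"dr":[0,0,0],"grip":1},
  {"slide":[0,0,0],"dr":[0,0,0],"grip":1},
  {"slide":[0,0,-3],"dr":[0,0,0],"grip":1},
  {"slide":[0,0,-2],"dr":[0,0,0],"grip":1},
  {"slide":[0,0,0],"dr":[0,0,0],"grip":1},
])

```text
clock: 9.8
position: [639.1, 164.4, 109.5]
orientation: [0.997, 0.08, -0.001, 0.001]
ft_force: [-0.2, 0.5, -2.5]
opening: 0.102
```

>>> send_rows([
  {"slide":[0,0,-2],"dr":[0,0,0],"grip":1},
  {"slide":[0,0,-2],"dr":[0,0,0],"grip":1},
  {"slide":[0,0,0],"dr":[0,0,0],"grip":1},
  {"slide":[0,0,-1],"dr":[0,0,0],"grip":1},
  {"slide":[0,0,0],"dr":[0,0,0],"grip":1},
])

```text
clock: 10.42
position: [639.5, 164.4, 105.1]
orientation: [0.997, 0.08, -0.001, 0.001]
ft_force: [-0.4, -0.2, -3.3]
opening: 0.108
```

It has gone 7 mm below pin-top height with no contact, so the hole is round the pin. I'll seat it and release.

>>> send_rows([
  {"slide":[0,0,-1],"dr":[0,0,0],"grip":1},
  {"slide":[0,0,-1],"dr":[0,0,0],"grip":1},
  {"slide":[0,0,0],"dr":[0,0,0],"grip":1},
  {"slide":[0,0,0],"dr":[0,0,0],"grip":1},
  {"slide":[0,0,0],"dr":[0,0,0],"grip":1},
])

```text
clock: 11.05
position: [639.7, 164.4, 104.9]
orientation: [0.997, 0.08, -0.0, 0.001]
ft_force: [-1.3, -0.8, -0.2]
opening: 0.105
```

>>> send_rows([
  {"slide":[0,0,0],"dr":[0,0,0],"grip":0},
  {"slide":[0,0,0],"dr":[0,0,0],"grip":0},
  {"slide":[0,0,0],"dr":[0,0,0],"grip":0},
  {"slide":[0,0,0],"dr":[0,0,0],"grip":0},
  {"slide":[0,0,0],"dr":[0,0,0],"grip":0},
])

```text
clock: 11.68
position: [640.6, 164.8, 105.2]
orientation: [0.997, 0.08, 0.001, 0.0]
ft_force: [-0.1, 0.6, -0.2]
opening: 0.498
```

>>> send_rows([
  {"slide":[0,0,30],"dr":[0,0,0],"grip":0},
  {"slide":[0,0,50],"dr":[0,0,0],"grip":0},
  {"slide":[0,0,50],"dr":[0,0,0],"grip":0},
  {"slide":[-20,-20,30],"dr":[0,0,0],"grip":1},
  {"slide":[-20,-20,20],"dr":[0,0,0],"grip":1},
])

```text
clock: 12.3
position: [597.9, 125.1, 287.5]
orientation: [0.997, 0.081, -0.002, 0.0]
ft_force: [1.1, 0.7, 0.2]
opening: 0.303
```

```bash
python3 - <<'E'
from fit2 import *
P5={n:imaging.camera(n) for n in('scene','side','wrist')};pickle.dump(P5,open('P5.pkl','wb'))
A=lambda u,v:(P['scene'],np.array([u,v])/1.25);B=lambda u,v:(P['side'],np.array([u,v])/1.25)
for n,a,b in(('bowl',A(240,228),B(387,170)),('pan',A(184,165),B(411,108)),('pedal1.wrist',K(637,195),D(301,98)),('scoop',A(305,205),B(448,192)),('postF foot',A(326,250),B(411,228))): print(n,tri([a,b])[0].round(0))
p2=pickle.load(open('P2.pkl','rb'));k2=(p2,np.array([702,245])/1.25)
print('pedal',[x for x in tri([S(92,70),D(301,98),K(636,195),k2])],atz(p2,k2[1],76).round(1),atz(p1,K(636,195)[1],76).round(1))
print(T((641.5,71.2,.159,0),(-30,-271,76)).round(1))
rs=lambda a,s:cv2.resize(a,None,fx=s,fy=s,interpolation=cv2.INTER_CUBIC)
im=np.zeros((600,800,3),np.uint8)
im[:300,:400]=rs(P5['scene']['img'][210:270,295:375],5)
im[:300,400:]=rs(P5['side']['img'][215:275,230:310],5)
im[300:,:480]=rs(P5['wrist']['img'],.75)
cv2.imwrite('pics/g3.png',im[:,:,::-1])
print(np.round(env.observe()['joints'],2))
E
```

```text
bowl [ 666. -410.   35.]
pan [ 660. -669.  110.]
pedal1.wrist [ 657. -207.   67.]
scoop [ 465. -395.   16.]
postF foot [ 537. -225.   -6.]
pedal [array([ 656.27472517, -203.3596139 ,   71.30172666]), [array([-0.3,  0.5]), array([ 0.1, -0.6]), array([-1.3,  1. ]), array([-0.5,  0.5])]] [ 658.4 -200.6   76. ] [ 658.2 -202.2   76. ]
[ 654.8 -201.1   76. ]
[-0.04  0.36 -0.28  1.6   0.11  1.19 -1.76]
```

View pics/g3.png

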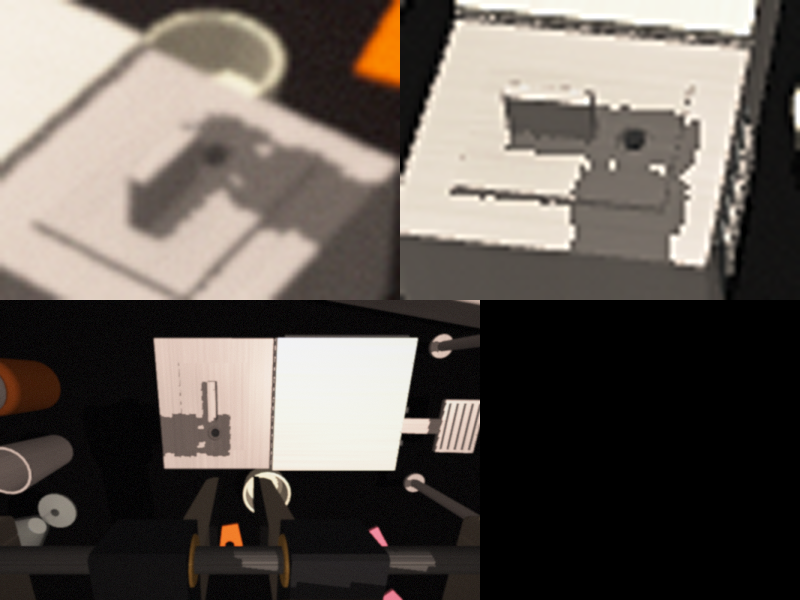

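The plate is home: the pin shows inside the hole at (634,139) in the side view and (214,155) in the scene view, and the plate lies square. Next the pedal: turn the tool so the jaws lie along the rail, and lean it.

>>> send_rows([
  {"slide":[6,-45,3],"dr":[0,0,9],"grip":1},
  {"slide":[6,-45,0],"dr":[0,0,9],"grip":1},
  {"slide":[6,-45,0],"dr":[0,0,9],"grip":1},
  {"slide":[6,-45,0],"dr":[0,0,9],"grip":1},
  {"slide":[6,-45,0],"dr":[0,0,9],"grip":1},
])

```text
clock: 13.08
position: [629.4, -96.3, 283.2]
orientation: [0.881, 0.473, -0.004, -0.003]
ft_force: [0.5, 0.2, -0.5]
opening: 0.003
```

>>> send_rows([
  {"slide":[9,-45,0],"dr":[0,0,9],"grip":1},
  {"slide":[9,-45,0],"dr":[0,0,9],"grip":1},
  {"slide":[9,-45,0],"dr":[0,0,9],"grip":1},
  {"slide":[9,-45,0],"dr":[0,0,9],"grip":1},
  {"slide":[9,-40,0],"dr":[0,0,9],"grip":1},
])

```text
clock: 13.7
position: [677.6, -319.4, 272.7]
orientation: [0.621, 0.784, -0.006, -0.006]
ft_force: [-0.3, 0.3, -1.0]
opening: 0.007
```

```bash
cat > st.py <<'E'
from h import *
o=env.observe();R=Rn.from_quat(o['orientation']).as_matrix();a=.159
w=np.array([[np.cos(a),-np.sin(a),0],[np.sin(a),np.cos(a),0],[0,0,1]])
print(round(o['clock'],2),'pos',o['position'].round(1),'F',o['ft_force'].round(1),'q',np.round(o['joints'],2))
th=np.radians(38);z=w@[0,np.sin(th),-np.cos(th)];y=w@[1.,0,0]
if y@R[:,1]<0:y=-y
G=np.c_[np.cross(y,z),y,z]
print('tool z in well',(w.T@R[:,2]).round(3),'jaw in well',(w.T@R[:,1]).round(3),'turn to goal deg',np.degrees(Rn.from_matrix(G@R.T).as_rotvec()).round(1))
print('in well-aligned offset from pedal', (w.T@(o['position']-[656.5,-201.5,75])).round(1))
E
python3 st.py
```

```text
13.7 pos [ 677.6 -319.4  272.7] F [-0.3  0.3 -1. ] q [ 0.64  0.66 -0.42  1.21  0.27  1.34  0.46]
tool z in well [-0.017  0.001 -1.   ] jaw in well [ 0.997  0.072 -0.017] turn to goal deg [37.3  6.4 -4.3]
in well-aligned offset from pedal [   2.2 -119.7  197.7]
```

>>> send_rows([
  {"slide":[0,0,0],"dr":[7.4,1.3,-0.9],"grip":1},
  {"slide":[0,0,0],"dr":[7.4,1.3,-0.9],"grip":1},
  {"slide":[0,0,0],"dr":[7.4,1.3,-0.9],"grip":1},
  {"slide":[0,0,0],"dr":[7.4,1.3,-0.9],"grip":1},
  {"slide":[0,0,0],"dr":[7.4,1.3,-0.9],"grip":1},
])

```text
clock: 14.32
position: [681.2, -317.2, 263.2]
orientation: [0.612, 0.716, 0.217, -0.257]
ft_force: [-0.1, -0.4, 0.4]
opening: 0.008
```

```bash
python3 st.py
```

```text
14.32 pos [ 681.2 -317.2  263.2] F [-0.1 -0.4  0.4] q [ 0.79  1.   -0.54  0.79 -0.13  1.81  0.54]
tool z in well [-0.002  0.634 -0.773] jaw in well [ 1.    -0.001 -0.004] turn to goal deg [-1.3 -0.4  0.1]
in well-aligned offset from pedal [   6.1 -118.1  188.2]
```

>>> send_rows([
  {"slide":[-2,0,-25],"dr":[-0.5,0,0],"grip":1},
  {"slide":[-2,0,-25],"dr":[-0.5,0,0],"grip":1},
  {"slide":[-2,0,-25],"dr":[0,0,0],"grip":1},
  {"slide":[0,0,-25],"dr":[0,0,0],"grip":1},
  {"slide":[0,0,-25],"dr":[0,0,0],"grip":1},
])

```text
clock: 14.95
position: [676.4, -316.5, 120.1]
orientation: [0.615, 0.714, 0.212, -0.258]
ft_force: [-0.1, -0.8, 0.0]
opening: 0.006
```

```bash
python3 st.py
```

```text
14.95 pos [ 676.4 -316.5  120.1] F [-0.1 -0.8  0. ] q [ 0.8   1.1  -0.51  0.92 -0.08  1.61  0.62]
tool z in well [-0.008  0.629 -0.777] jaw in well [ 1.    -0.005 -0.014] turn to goal deg [-0.8 -1.   0.3]
in well-aligned offset from pedal [   1.4 -116.7   45.1]
```

>>> send_rows([
  {"slide":[0,0,-20],"dr":[-0.8,-1,0.3],"grip":1},
  {"slide":[0,0,-3],"dr":[0,0,0],"grip":1},
  {"slide":[-3,20,0],"dr":[0,0,0],"grip":1},
  {"slide":[-3,20,0],"dr":[0,0,0],"grip":1},
  {"slide":[-3,20,0],"dr":[0,0,0],"grip":1},
])

```text
clock: 15.58
position: [667.4, -255.5, 90.6]
orientation: [0.614, 0.718, 0.212, -0.25]
ft_force: [-0.7, -0.1, -0.5]
opening: 0.006
```

```bash
python3 - <<'E'
import st
from h import *
p=imaging.camera('scene');s=imaging.camera('side')
rs=lambda a,k:cv2.resize(a,None,fx=k,fy=k,interpolation=cv2.INTER_CUBIC)
im=np.zeros((480,800,3),np.uint8)
im[:,:400]=rs(p['img'][130:250,180:280],4);im[:,400:]=rs(s['img'][90:210,250:350],4)
cv2.imwrite('pics/g4.png',im[:,:,::-1])
E
```

```text
15.57 pos [ 667.4 -255.5   90.6] F [-0.7 -0.1 -0.5] q [ 0.8   1.05 -0.53  1.11 -0.09  1.44  0.6 ]
tool z in well [-0.     0.618 -0.786] jaw in well [ 1.    -0.003 -0.003] turn to goal deg [-0.2 -0.2  0.2]
in well-aligned offset from pedal [  2.2 -55.1  15.6]
```

View pics/g4.png

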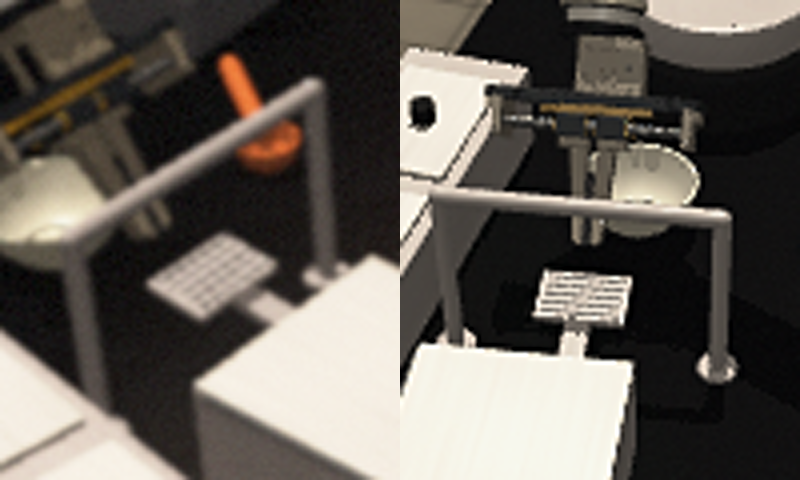

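The fingers lean correctly and clear the rail, with the pad ahead at (585,297) in the side half. Moving in over the pad.

>>> send_rows([
  {"slide":[-3,16,2],"dr":[-0.2,-0.2,0.2],"grip":1},
  {"slide":[-3,16,0.5],"dr":[0,0,0],"grip":1},
  {"slide":[-3,16,0.5],"dr":[0,0,0],"grip":1},
  {"slide":[-1,4,0],"dr":[0,0,0],"grip":1},
  {"slide":[0,0,0],"dr":[0,0,0],"grip":1},
])

```text
clock: 16.3
position: [658.5, -202.5, 95.1]
orientation: [0.613, 0.721, 0.211, -0.246]
ft_force: [-0.3, 0.7, 0.2]
opening: 0.005
```

```bash
python3 st.py
```

```text
16.3 pos [ 658.5 -202.5   95.1] F [-0.3  0.7  0.2] q [ 0.78  0.99 -0.55  1.24 -0.11  1.35  0.57]
tool z in well [ 0.001  0.614 -0.789] jaw in well [1.    0.001 0.002] turn to goal deg [ 0.1  0.1 -0.1]
in well-aligned offset from pedal [ 1.8 -1.3 20.1]
```

>>> send_rows([
  {"slide":[-1,5,-5],"dr":[0,0,0],"grip":1},
  {"slide":[0,0,-3],"dr":[0,0,0],"grip":1},
  {"slide":[0,0,-2],"dr":[0,0,0],"grip":1},
  {"slide":[0,0,-2],"dr":[0,0,0],"grip":1},
  {"slide":[0,0,-2],"dr":[0,0,0],"grip":1},
])

```text
clock: 16.92
position: [657.6, -198.7, 82.0]
orientation: [0.613, 0.72, 0.212, -0.247]
ft_force: [-2.4, -1.8, 8.9]
opening: 0.003
```

>>> send_rows([
  {"slide":[0,0,-2],"dr":[0,0,0],"grip":1},
  {"slide":[0,0,-2],"dr":[0,0,0],"grip":1},
  {"slide":[0,0,-2],"dr":[0,0,0],"grip":1},
  {"slide":[0,0,-2],"dr":[0,0,0],"grip":1},
  {"slide":[0,0,-2],"dr":[0,0,0],"grip":1},
])

```text
clock: 17.55
position: [657.6, -198.7, 82.1]
orientation: [0.611, 0.72, 0.215, -0.249]
ft_force: [-3.6, -1.1, 7.8]
opening: 0.005
```

>>> send_rows([
  {"slide":[0,0,-4],"dr":[0,0,0],"grip":1},
  {"slide":[0,0,-4],"dr":[0,0,0],"grip":1},
  {"slide":[0,0,-4],"dr":[0,0,0],"grip":1},
  {"slide":[0,0,-4],"dr":[0,0,0],"grip":1},
  {"slide":[0,0,-4],"dr":[0,0,0],"grip":1},
])

```text
clock: 18.18
position: [657.8, -199.7, 73.8]
orientation: [0.61, 0.72, 0.217, -0.251]
ft_force: [-3.7, -1.4, 10.1]
opening: 0.004
```

```bash
python3 st.py
```

```text
18.18 pos [ 657.8 -199.7   73.8] F [-3.7 -1.4 10.1] q [ 0.79  1.02 -0.55  1.25 -0.11  1.33  0.59]
tool z in well [ 0.003  0.626 -0.78 ] jaw in well [1.    0.004 0.007] turn to goal deg [-0.8  0.3 -0.2]
in well-aligned offset from pedal [ 1.5  1.6 -1.2]
```

>>> send_rows([
  {"slide":[0,0.3,-4.5],"dr":[-0.2,0,0],"grip":1},
  {"slide":[0,0.3,-4.5],"dr":[-0.2,0,0],"grip":1},
  {"slide":[0,0.3,-4.5],"dr":[-0.2,0,0],"grip":1},
  {"slide":[0,0.3,-4.5],"dr":[-0.2,0,0],"grip":1},
  {"slide":[0,0.3,-4.5],"dr":[-0.2,0,0],"grip":1},
])

```text
clock: 18.8
position: [657.8, -200.0, 63.0]
orientation: [0.61, 0.722, 0.213, -0.247]
ft_force: [-3.2, -1.0, 9.2]
opening: 0.006
```

>>> send_rows([
  {"slide":[0,0.3,-4.5],"dr":[-0.2,0,0],"grip":1},
  {"slide":[0,0.3,-4.5],"dr":[-0.2,0,0],"grip":1},
  {"slide":[0,0.3,-4.5],"dr":[-0.2,0,0],"grip":1},
  {"slide":[0,0.3,-4.5],"dr":[-0.2,0,0],"grip":1},
  {"slide":[0,0.3,-4.5],"dr":[-0.2,0,0],"grip":1},
])

```text
clock: 19.42
position: [657.7, -199.2, 52.4]
orientation: [0.611, 0.723, 0.21, -0.244]
ft_force: [-6.4, -4.0, 19.8]
opening: 0.005
```

Force has climbed to 20 N, so the pedal is at its stop. I'll hold and check the lid.

>>> send_rows([
  {"slide":[0,0,-4],"dr":[0,0,0],"grip":1},
  {"slide":[0,0,-4],"dr":[0,0,0],"grip":1},
  {"slide":[0,0,-4],"dr":[0,0,0],"grip":1},
  {"slide":[0,0,-4],"dr":[0,0,0],"grip":1},
  {"slide":[0,0,-4],"dr":[0,0,0],"grip":1},
])

```text
clock: 20.05
position: [657.7, -199.3, 52.7]
orientation: [0.607, 0.724, 0.214, -0.248]
ft_force: [-4.9, -1.5, 16.3]
opening: 0.003
```

```bash
python3 - <<'E'
import st
from h import *
s=imaging.camera('side');save(s,'lid.png',(180,60,260,240),2.4)
E
```

```text
20.05 pos [ 657.7 -199.3   52.7] F [-4.9 -1.5 16.3] q [ 0.78  1.04 -0.55  1.25 -0.09  1.3   0.61]
tool z in well [-0.001  0.62  -0.785] jaw in well [1.    0.012 0.009] turn to goal deg [-0.4  0.5 -0.7]
in well-aligned offset from pedal [  1.5   2.  -22.3]
```

View pics/lid.png

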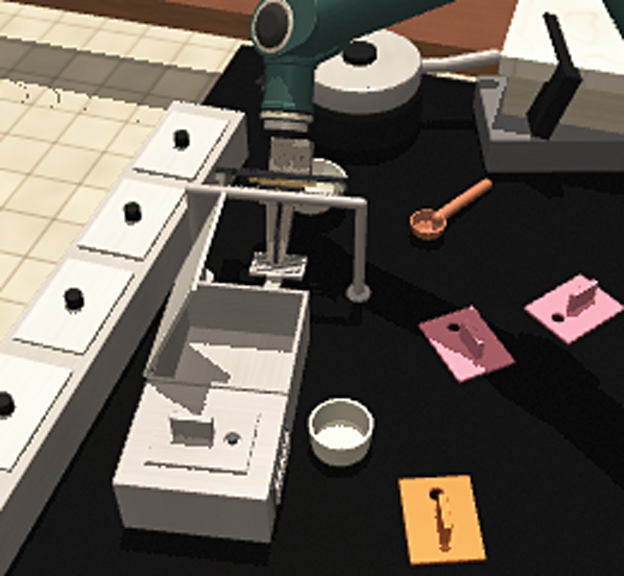

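The lid stands fully up with the plate in place. I'll hold a little longer, then ease back.

>>> send_rows([
  {"slide":[0,0,-4],"dr":[0,0,0],"grip":1},
  {"slide":[0,0,-4],"dr":[0,0,0],"grip":1},
  {"slide":[0,0,-4],"dr":[0,0,0],"grip":1},
  {"slide":[0,0,-3],"dr":[0,0,0],"grip":1},
  {"slide":[0,0,-2.5],"dr":[0,0,0],"grip":1},
])

```text
clock: 20.72
position: [657.6, -199.4, 53.0]
orientation: [0.604, 0.724, 0.219, -0.252]
ft_force: [-3.6, -0.1, 9.4]
opening: 0.006
```

>>> send_rows([
  {"slide":[0,0,-2],"dr":[0,0,0],"grip":1},
  {"slide":[0,0,-1.5],"dr":[0,0,0],"grip":1},
  {"slide":[0,0,-1],"dr":[0,0,0],"grip":1},
  {"slide":[0,0,-1],"dr":[0,0,0],"grip":1},
  {"slide":[0,0,-1],"dr":[0,0,0],"grip":1},
])

```text
clock: 21.35
position: [657.6, -199.7, 55.5]
orientation: [0.603, 0.724, 0.221, -0.254]
ft_force: [-2.5, -0.4, 7.9]
opening: 0.007
```

>>> send_rows([
  {"slide":[0,0,-0.6],"dr":[-0.1,0,0],"grip":1},
  {"slide":[0,0,-0.6],"dr":[-0.1,0,0],"grip":1},
  {"slide":[0,0,-0.6],"dr":[-0.1,0,0],"grip":1},
  {"slide":[0,0,-0.6],"dr":[-0.1,0,0],"grip":1},
  {"slide":[0,0,-0.6],"dr":[-0.1,0,0],"grip":1},
])

```text
clock: 21.98
position: [657.6, -200.1, 61.4]
orientation: [0.602, 0.724, 0.22, -0.253]
ft_force: [-2.5, -1.8, 7.8]
opening: 0.004
```

>>> send_rows([
  {"slide":[0,0,-0.5],"dr":[-0.1,0,0],"grip":1},
  {"slide":[0,0,-0.5],"dr":[-0.1,0,0],"grip":1},
  {"slide":[0,0,-0.5],"dr":[-0.1,0,0],"grip":1},
  {"slide":[0,0,-0.5],"dr":[-0.1,0,0],"grip":1},
  {"slide":[0,0,-0.5],"dr":[-0.1,0,0],"grip":1},
])

```text
clock: 22.6
position: [657.6, -200.1, 68.7]
orientation: [0.602, 0.725, 0.22, -0.253]
ft_force: [-2.8, -1.0, 8.9]
opening: 0.001
```

>>> send_rows([
  {"slide":[0,0,-0.5],"dr":[-0.1,0,0],"grip":1},
  {"slide":[0,0,-0.5],"dr":[-0.1,0,0],"grip":1},
  {"slide":[0,0,-0.5],"dr":[-0.1,0,0],"grip":1},
  {"slide":[0,0,-0.5],"dr":[-0.1,0,0],"grip":1},
  {"slide":[0,0,-0.5],"dr":[-0.1,0,0],"grip":1},
])

```text
clock: 23.22
position: [657.5, -199.6, 76.5]
orientation: [0.601, 0.726, 0.219, -0.252]
ft_force: [-1.9, -1.5, 8.7]
opening: 0.003
```

```bash
python3 st.py
```

```text
23.23 pos [ 657.5 -199.6   76.5] F [-1.9 -1.5  8.7] q [ 0.79  1.02 -0.56  1.24 -0.1   1.34  0.61]
tool z in well [-0.004  0.63  -0.776] jaw in well [1.    0.024 0.015] turn to goal deg [-1.2  0.7 -1.4]
in well-aligned offset from pedal [1.3 1.7 1.5]
```

>>> send_rows([
  {"slide":[0,0,-0.9],"dr":[-0.1,0,0],"grip":1},
  {"slide":[0,0,-0.9],"dr":[-0.1,0,0],"grip":1},
  {"slide":[0,0,-0.8],"dr":[-0.1,0,0],"grip":1},
  {"slide":[0,0,-0.7],"dr":[-0.1,0,0],"grip":1},
  {"slide":[0,0,-0.6],"dr":[-0.1,0,0],"grip":1},
])

```text
clock: 23.85
position: [657.5, -198.8, 82.7]
orientation: [0.6, 0.727, 0.219, -0.252]
ft_force: [-2.1, 0.6, 3.5]
opening: 0.004
```

>>> send_rows([
  {"slide":[0,0,-0.5],"dr":[0,0,0],"grip":1},
  {"slide":[0,0,-0.5],"dr":[0,0,0],"grip":1},
  {"slide":[0,0,-0.3],"dr":[0,0,0],"grip":1},
  {"slide":[0,0,0],"dr":[0,0,0],"grip":1},
  {"slide":[0,0,0.5],"dr":[0,0,0],"grip":1},
])

```text
clock: 24.48
position: [657.4, -198.8, 82.9]
orientation: [0.599, 0.727, 0.219, -0.253]
ft_force: [-0.9, 0.1, 1.8]
opening: 0.005
```

>>> send_rows([
  {"slide":[0,0,1],"dr":[0,0,0],"grip":1},
  {"slide":[0,0,2],"dr":[0,0,0],"grip":1},
  {"slide":[0,0,3],"dr":[0,0,0],"grip":1},
  {"slide":[1,-5,3],"dr":[0,0,0],"grip":1},
  {"slide":[2,-12,1],"dr":[0,0,0],"grip":1},
])

```text
clock: 25.1
position: [660.6, -216.1, 91.8]
orientation: [0.599, 0.728, 0.219, -0.252]
ft_force: [0.6, -0.7, 0.8]
opening: 0.006
```

>>> send_rows([
  {"slide":[3,-20,0],"dr":[0,0,0],"grip":1},
  {"slide":[3,-20,0],"dr":[0,0,0],"grip":1},
  {"slide":[3,-20,0],"dr":[0,0,0],"grip":1},
  {"slide":[3,-20,5],"dr":[0,0,0],"grip":1},
  {"slide":[0,0,0],"dr":[0,0,0],"grip":1},
])

```text
clock: 25.72
position: [672.9, -304.9, 96.3]
orientation: [0.602, 0.727, 0.218, -0.25]
ft_force: [-0.2, 1.0, 0.1]
opening: 0.01
```

```bash
python3 - <<'E'
import st
from h import *
P={n:imaging.camera(n) for n in('scene','side')}
rs=lambda a,k:cv2.resize(a,None,fx=k,fy=k,interpolation=cv2.INTER_CUBIC)
im=np.zeros((480,800,3),np.uint8)
im[:,:400]=rs(P['scene']['img'][150:310,225:358],3)[:480,:399][:, :400] if 0 else cv2.resize(P['scene']['img'][130:310,215:365],(400,480))
im[:,400:]=cv2.resize(P['side']['img'][110:290,225:375],(400,480))
cv2.imwrite('pics/fin.png',im[:,:,::-1])
E
```

```text
25.73 pos [ 672.9 -304.9   96.3] F [-0.2  1.   0.1] q [ 0.81  1.11 -0.52  0.98 -0.07  1.55  0.66]
tool z in well [-0.002  0.626 -0.78 ] jaw in well [1.    0.023 0.016] turn to goal deg [-0.9  0.7 -1.3]
in well-aligned offset from pedal [  -0.2 -104.7   21.3]
```

View pics/fin.png

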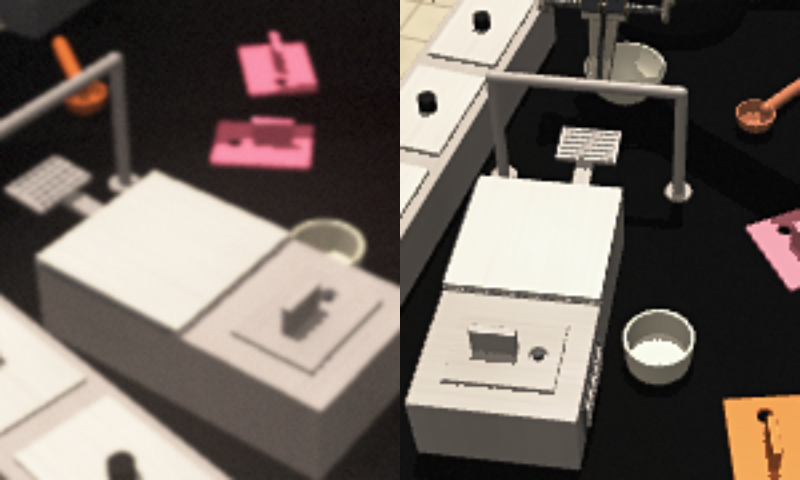

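The lid is shut, the pedal is up at (588,145), and the plate is home with the pin in its hole at (538,353). The arm touches nothing. Handing in.

```bash
python3 -c "
from h import *
print(env.job_done())"
```

```text
the job is handed in; nothing more can be done
None
```

I slid the drip plate off the lid about 8 mm up, lowered it over the pin on the ledge, and released it. Then I pressed the pedal slantwise under the rail to its stop, held the lid up for over a second, and eased it back over about 3 s until the lid shut. The job was handed in at about 26 s of the 67 s allowed; no verdict was reported.

**Final checks:** the last pictures show the plate lying square on the ledge with the pin in its hole, the lid shut and the pedal up. The arm is clear of everything with no force reading, and the ramekin, bowl and scoop showed no sign of having moved.

**What disagreed:**
- All the camera fits put heights about 3–5 mm lower than the text gives. The plate's touch-down height agreed with the text.
- One well corner I picked in the wrist picture fitted poorly (off by about 8 px), so for the placing I went by the outside cameras.
- The side view showed the plate about 4 mm short of the pin before lowering; I corrected that.

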